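Switch on the tab-lock isolator

ROBOT

A 7-joint arm with a two-finger parallel gripper is mounted at the origin on a cart in front of the work surface, level with it; the furniture and walls round the work are solid. World frame = base frame: x ahead of the robot, y to its left, z up, the work surface at z = 0. Lengths are in m, angles in rad, forces in N, time in s.
With the tool pointing down it reaches from about 0.4 to 0.85 m from the base axis. Payload 10.4 kg.
Tool frame: the origin (TCP) lies on the mounting face of the last link; the fingertips stand 173 mm ahead of it and the grasp point (between the pads) lies 155 mm ahead of it (manip.tip_extent is the distance from the TCP to the fingertips, in m); z points along the fingers, y is the line along which they close (so a half turn about z gives the same grasp; the last joint's range is limited). The gripper opens to 85 mm and grips with 20 to 120 N. Pads are 22 mm wide; open, the fingers measure 114 mm over their backs; the gripper's body (76 mm by 85 mm) begins 54 mm behind the grasp point. The pads swing forward as they close: fully open they stand 13 mm farther back than shut.
Start: joints at [-1.348, 0.332, -0.065, 1.46, 0.022, 1.35, -0.088], TCP at [0.152, 0.606, 0.405] pointing down, gripper open.
Joint ranges: [-2.6, 2.6], [-0.5, 2.12], [-1.47, 1.34], [0.16, 2.42], [-1.27, 4.41], [0.06, 2.06], [-2.6, 2.6]. Speed limits (rad/s): [2.22, 2.22, 2.79, 2.79, 3.14, 3.14, 3.14].

INTERFACE

Orientations are given as a unit quaternion [x, y, z, w].
In Python, from workcell import manip gives the robot as it stands.
- The arm moves only by the tool move_arm, never from a script. Its argument "plan" is one flat list of numbers, 7 for each row, row after row: the turn, a rotation vector about the tool's x, y, z in rad, then the shift along the tool's x, y, z in m, then the finger opening in m, from 0 to 0.0854. In form: [ax, ay, az, dx, dy, dz, gripper, ax, ay, az, dx, dy, dz, gripper, ...]. A call has 1 to 12 rows; each row is the pose to reach, as a shift and turn from the pose commanded when the call began, along the tool's axes at that moment; what a row does not reach only later rows make up. A row lasts 1/8 s, in which the tool goes at most 62.5 mm and 10.7 degrees, less where a joint would pass 70% of its speed; a pose out of reach is approached as far as the arm can. A call with a gripper value outside its range is refused whole. The fingers move at their own pace and stop on an object; "squeeze" is the grip in N (left out, the last holds). Time passes only in rows, so rows that repeat a pose let the fingers close. It gives the time, the measured TCP pose, the force, the opening and the grip force at its end, in the units of the state.
- manip.get_obs(): the state, without advancing time (a new reading comes with each control period).
- manip.camera(name): name is "scene" or "top"; returns a dict with "color" (420x560x3 uint8, red, green, blue), "fx", "fy", "cx", "cy" (pixels), "dist" ([k1, k2, p1, p2, k3] as OpenCV has them; the pictures are not rectified), "cam_to_world" (4x4, takes a point from camera to world coordinates). Camera axes: x right, y down, z forward; pixel columns grow to the right and rows downward; lengths in m; the calibration is good to about 2 mm. A picture is of the moment at which its call begins. There is no depth.
- manip.hand_in(): hands the job in; it is judged then, once.
Trained networks look in a picture, given as the dict that the camera call returned (one of the last four; its "shot" number tells which), for a name from the list of things; names that differ only in an ending like _2 or _b are one class to them, and where a whole thing is asked for, a point or a joint stands for the part that bears it (a point fixed in the world has none). Each returns a list of dicts, best first, with "conf" (0 to 1); they miss things now and then, are a little off and sometimes report something else, mostly with a low value. They report only what shows in the picture. A call takes as long as a camera call.
- manip.look_for(picture, label): "position" ([x, y, z] in m, in the coordinates of the camera as it stood for that picture, good to about 4 mm: the middle of the surface that is visible of it).
- manip.silhouettes(picture, label): "pixels" (420x560 bool, what is visible of it).
- manip.tip_of(picture, label): "position" ([x, y, z] in m, in the coordinates of the camera as it stood for that picture, good to about 4 mm: a listed point, or the origin of a listed thing).
The state is a dict: "clock": time; "joint_pos": joint angles; "joint_velocities": joint speeds; "tau": joint torques, N m; "position": TCP position; "ee_rot": TCP orientation; "ft_force": force on the tool from outside, world axes, zero at the start; "torque": the same for the moment, N m; "grip_width": opening from 0.0 (shut) to 1.0 (fully open); "grasp_force": force on a finger pad.
Only numpy, scipy, OpenCV 4.12 (cv2) and the standard library are available. Lean on these libraries where they do the work, as an engineer would, in place of code of your own. Each camera call takes 0.05 s, during which the arm holds its last target. There are 200 camera calls.

TASK

Two grey isolator boxes stand on the workbench, both locked off. Switch on the one with the orange release tabs: pinch its two tabs together, turn the knob clockwise from the red marks to the green marks, and let go so that the tabs spring out and lock it there. Leave the knob with the blue tabs off.

Things in the scene. Friction and masses are not known exactly. Their poses are not given: they have to be found in the camera images.
- orange_grip (a point): point on the upright axis of the orange-tabbed knob, at grasp height, 83 mm above the bench; z up, y runs through both tabs and turns with the knob. Grey box 110 x 110 x 45 mm, fixed, axis at its middle. Black knob body 36 mm along x, 17 along y, top at this height. Round it a fixed slotted collar, 72 mm inside, 88 outside, top 25 mm below this point: keep fingertips above it
- orange_knob (a joint): orange-tabbed knob (left or right box, varies): rad, 0 = off (tabs at red marks), 1.047 = on (tabs at green marks), grows clockwise from above, stops at -0.15 and 1.197; turns with 0.05 N m once both tabs are in. Let go within 0.19 of 0 or 1.047 the tabs spring out and lock; in between the collar holds them in and the knob stays put
- orange_tab_a (a joint): one of two mirrored orange tabs: m pushed in, 0 = out, 0.012 = fully in, freed at 0.0055. Upright paddles 18 mm wide (x), 6 thick, reaching 12 mm above orange_grip; outer faces 27 mm either side of the axis (54 across, 30 when fully in). Springs of 2 to 6 N each; both must be in at once
- blue_knob (a joint): the same knob with blue tabs on the other, otherwise identical box, 0.16 m or more away: rad, 0 = off; play up to 0.19 while locked. To be left off

How it is judged:
At the end, for the whole second after the job is handed in: The orange-tabbed knob stands at on (above 0.84 rad, so within 12 degrees of the green marks) with its tab sprung out (pushed in less than 3 mm), and the blue-tabbed knob is still at off (below 0.3 rad) (value of joint orange_knob above 0.84 rad and value of joint orange_tab_a below 0.003 m and value of joint blue_knob below 0.3 rad); the robot touches nothing.
It fails at once if the blue-tabbed knob is turned out of its off position (value of joint blue_knob above 0.3 rad).
It also fails if it takes over 32 s, if anything falls off the work surface, if the arm or the gripper's body presses on something with over 40 N, if the wrist force passes 120 N, or if a joint passes its speed limit or range.

## Working session

There is one attempt and no reset: what is moved stays moved. The work goes in short steps, Python scripts to look and compute and a tool call to move; the robot and the scene stay as the last step left them, time stands still between calls to the robot, and variables do not carry over. Pictures are saved under pics/ and viewed, at most 10 in all, crops included, and the job is handed in when it is done.

Besides the shell and the picture viewer there is one more tool, called after "Emit:" as name(argument=value, ...) on one line, values as JSON. move_arm: Moves the arm, as the interface text tells. Its arguments: {"type":"object","properties":{"plan":{"type":"array","items":{"type":"number"}},"squeeze":{"type":"number"}},"required":["plan"]}

```bash
mkdir -p pics; cat > h.py <<'E'
import numpy as np, cv2
from workcell import manip
from scipy.spatial.transform import Rotation as R
def w(c,p): 
    T=np.array(c["cam_to_world"]); return T[:3,:3]@np.array(p)+T[:3,3]
def ray(c,px,z):
    K=np.array([[c["fx"],0,c["cx"]],[0,c["fy"],c["cy"]],[0,0,1]])
    u=cv2.undistortPoints(np.array(px,float).reshape(-1,1,2),K,np.array(c["dist"])).reshape(-1,2)
    T=np.array(c["cam_to_world"]); d=np.c_[u,np.ones(len(u))]@T[:3,:3].T
    return T[:3,3]+d*((z-T[2,3])/d[:,2:])
E
python3 - <<'E'
from h import *
np.set_printoptions(precision=4,suppress=True)
for n in ("scene","top"):
    c=manip.camera(n); cv2.imwrite(f"pics/{n}0.png",c["color"][:,:,::-1])
    print(n,np.array(c["cam_to_world"])[:3])
    for l in ("orange_grip",):
        for d in manip.tip_of(c,l): print(l,d["conf"],w(c,d["position"]))
    for l in ("orange_tab_a","blue_knob","orange_knob"):
        for d in manip.look_for(c,l): print(l,d["conf"],w(c,d["position"]))
o=manip.get_obs(); print(o["clock"],o["position"],o["ee_rot"],R.from_quat(o["ee_rot"]).as_matrix())
E
```

```text
scene [[-0.8696 -0.3696  0.3275  0.2343]
 [-0.4938  0.64   -0.5887  0.5869]
 [ 0.0079 -0.6736 -0.739   0.7341]]
orange_grip 0.77 [0.478  0.1905 0.0848]
orange_tab_a 0.74 [0.4599 0.2107 0.0744]
blue_knob 0.81 [ 0.5314 -0.0263  0.0641]
orange_knob 0.8 [0.4759 0.2059 0.0612]
top [[-0.0132 -0.9971  0.0751  0.4395]
 [-0.9996  0.0113 -0.026   0.1063]
 [ 0.0251 -0.0754 -0.9968  0.9635]]
orange_grip 0.67 [0.478  0.1929 0.0814]
orange_tab_a 0.64 [0.4623 0.2065 0.0858]
blue_knob 0.59 [ 0.5344 -0.0301  0.0503]
orange_knob 0.94 [0.4783 0.1881 0.0551]
orange_knob 0.39 [ 0.5339 -0.0313  0.0503]
0.5 [0.1521 0.6062 0.4047] [ 0.1226  0.9925  0.     -0.    ] [[-0.9699  0.2433 -0.    ]
 [ 0.2433  0.9699  0.    ]
 [ 0.      0.     -1.    ]]
```

View pics/top0.png

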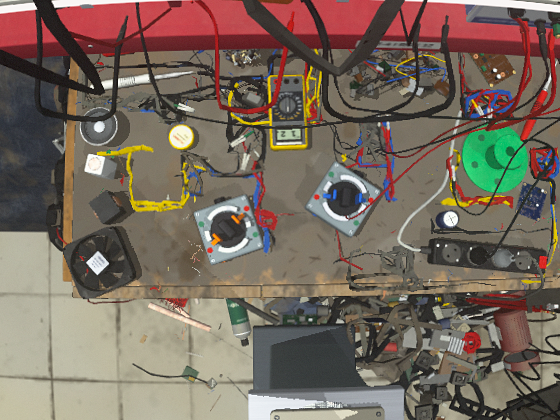

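View pics/scene0.png

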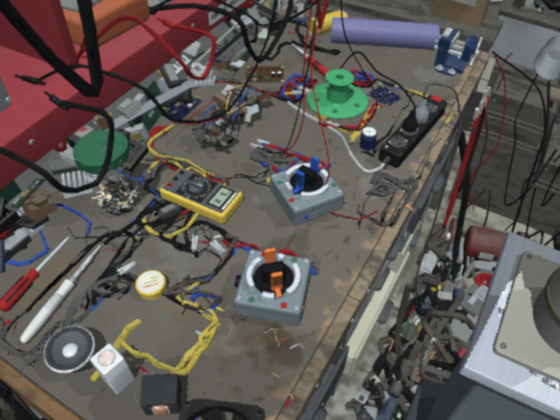

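```bash
python3 - <<'E'
from h import *
np.set_printoptions(precision=4,suppress=True)
c=manip.camera("top")
im=c["color"]; hsv=cv2.cvtColor(im,cv2.COLOR_RGB2HSV)
m=((hsv[...,0]>5)&(hsv[...,0]<22)&(hsv[...,1]>140)&(hsv[...,2]>90)).astype(np.uint8)
n,l,s,ce=cv2.connectedComponentsWithStats(m)
for i in range(1,n):
    if s[i,4]>15: print(s[i],ce[i],ray(c,[ce[i]],0.095))
p=ray(c,[[0,0]],.08)
d=manip.tip_of(c,"orange_grip")
for e in d: 
    q=e["position"]; u=int(c["fx"]*q[0]/q[2]+c["cx"]); v=int(c["fy"]*q[1]/q[2]+c["cy"]); print(u,v,w(c,q))
    cv2.imwrite("pics/crop1.png",cv2.resize(im[max(v-45,0):v+45,max(u-55,0):u+55,::-1],None,fx=6,fy=6,interpolation=cv2.INTER_CUBIC))
E
```

```text
[258   0  35   4 100] [276.73   1.06] [[0.9197 0.0923 0.095 ]]
[475  54  38  24 279] [496.5484  63.3226] [[ 0.7993 -0.3443  0.095 ]]
[482  72  14   7  27] [488.4444  74.8889] [[ 0.7741 -0.3243  0.095 ]]
[357  74   6   7  26] [359.2308  77.1154] [[ 0.7626 -0.063   0.095 ]]
[ 68  90   9  25 123] [ 72.561  102.8862] [[0.7209 0.4859 0.095 ]]
[309 102   4  14  17] [309.7647 109.5294] [[0.6984 0.0329 0.095 ]]
[ 64 122  11  64 396] [ 69.25   151.8485] [[0.6252 0.4877 0.095 ]]
[472 197  13   8  21] [477.619  200.2857] [[ 0.5249 -0.2841  0.095 ]]
[ 63 202   9  46 270] [ 67.4963 226.6926] [[0.4839 0.487  0.095 ]]
[231 213  14  11  73] [237.4658 217.7945] [[0.4971 0.1684 0.095 ]]
[211 233  12  12  71] [215.5352 239.0986] [[0.4588 0.2085 0.095 ]]
[ 63 255   8  26 107] [ 66.1402 271.486 ] [[0.4007 0.4889 0.095 ]]
226 228 [0.4781 0.1901 0.0813]
```

View pics/crop1.png

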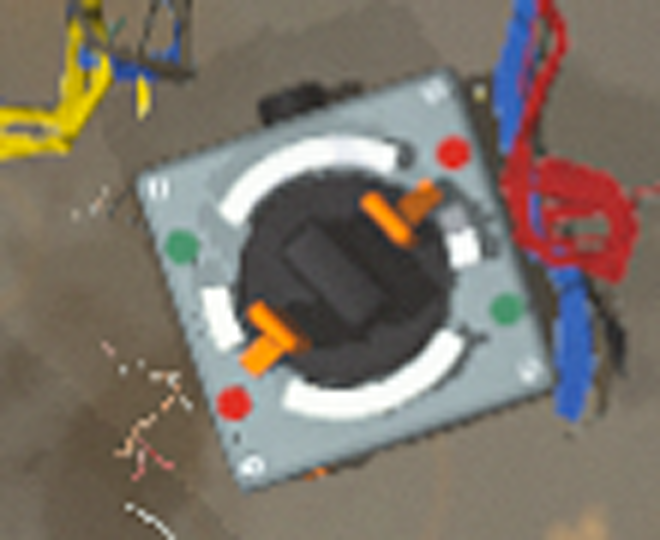

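```bash
python3 - <<'E'
from h import *
np.set_printoptions(precision=4,suppress=True)
c=manip.camera("scene")
im=c["color"]; hsv=cv2.cvtColor(im,cv2.COLOR_RGB2HSV)
m=((hsv[...,0]>5)&(hsv[...,0]<22)&(hsv[...,1]>140)&(hsv[...,2]>200)).astype(np.uint8)
m[:240]=0;m[300:]=0;m[:,:255]=0;m[:,290:]=0
n,l,s,ce=cv2.connectedComponentsWithStats(m)
for i in range(1,n):
    if s[i,4]>15: print(s[i],ce[i],ray(c,[ce[i]],0.095))
cv2.imwrite("pics/crop2.png",cv2.resize(im[235:335,220:330,::-1],None,fx=6,fy=6,interpolation=cv2.INTER_CUBIC)[:600])
E
```

```text
[265 248  10   4  23] [269.2609 249.7826] [[0.4935 0.1752 0.095 ]]
[272 272  10   4  24] [276.375  273.7083] [[0.4602 0.2095 0.095 ]]
[276 288   5   9  31] [277.9032 292.129 ] [[0.4414 0.2373 0.095 ]]
```

View pics/crop2.png

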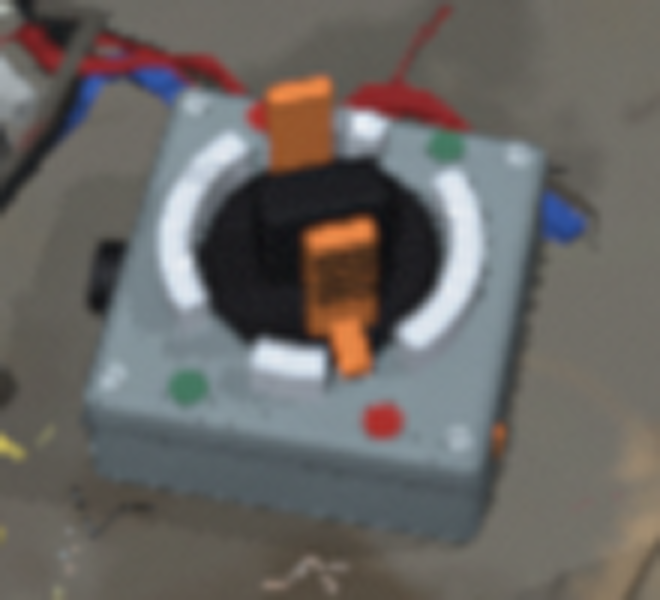

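Emit:
move_arm(plan=[0,0,-1.01,-0.417,-0.323,0.1,0.0854,0,0,-1.01,-0.417,-0.323,0.1,0.0854,0,0,-1.01,-0.417,-0.323,0.1,0.0854,0,0,-1.01,-0.417,-0.323,0.1,0.0854,0,0,-1.01,-0.417,-0.323,0.1,0.0854,0,0,-1.01,-0.417,-0.323,0.1,0.0854,0,0,-1.01,-0.417,-0.323,0.1,0.0854,0,0,-1.01,-0.417,-0.323,0.1,0.0854,0,0,-1.01,-0.417,-0.323,0.1,0.0854,0,0,-1.01,-0.417,-0.323,0.1,0.0854,0,0,-1.01,-0.417,-0.323,0.1,0.0854,0,0,-1.01,-0.417,-0.323,0.1,0.0854], squeeze=20)

```text
clock: 2.15
position: [0.4774, 0.1927, 0.3049]
ee_rot: [-0.374, 0.927, 0.0, 0.0]
ft_force: [-0.1, -0.1, -0.0]
grip_width: 0.998
grasp_force: 0.0
```

```bash
python3 - <<'E'
from h import *
np.set_printoptions(precision=4,suppress=True)
o=manip.get_obs(); print(o["clock"],o["joint_pos"],o["position"],R.from_quat(o["ee_rot"]).as_matrix())
c=manip.camera("scene"); cv2.imwrite("pics/s1.png",cv2.resize(c["color"][150:350,150:400,::-1],None,fx=3,fy=3))
t=manip.camera("top")
for n,k,A in (("top",t,np.array([[454,152],[234,403],[182,247],[507,310]])/6+[171,183]),("scene",c,np.array([[262,116],[383,421],[446,147],[188,386]])/6+[220,235])):
    p=ray(k,A,.045)[:,:2]; print(n,p.reshape(2,2,2).mean(1),[np.degrees(np.arctan2(*(a-b)[::-1])) for a,b in (p[:2],p[2:])])
E
```

```text
2.15 [-0.6608  0.1704  0.207   1.8847 -0.0399  1.09    1.8989] [0.4774 0.1927 0.3049] [[-0.7205 -0.6935  0.0001]
 [-0.6935  0.7205  0.0006]
 [-0.0005  0.0004 -1.    ]]
top [[0.4786 0.1897]
 [0.4782 0.1897]] [np.float64(-41.71806489703292), np.float64(78.42648466992172)]
scene [[0.4771 0.1913]
 [0.4769 0.1912]] [np.float64(-41.19998068476675), np.float64(-101.73133433424427)]
```

View pics/s1.png

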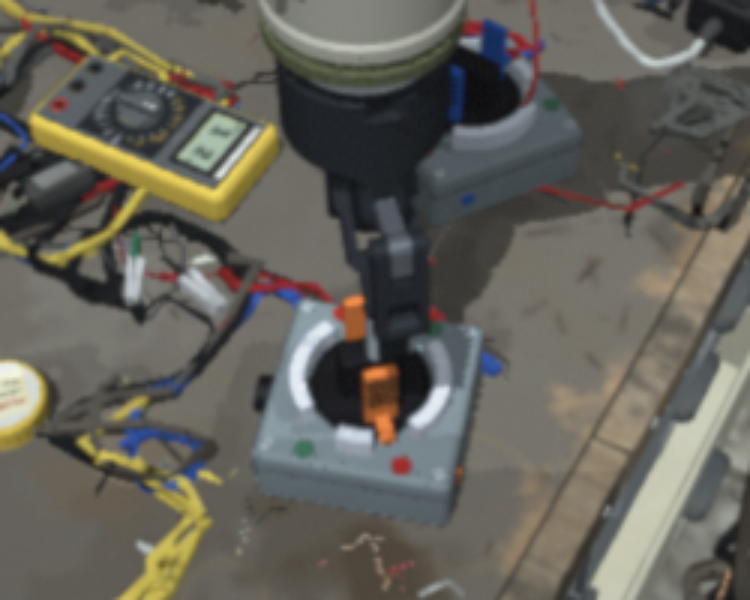

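Emit:
move_arm(plan=[0,0,0,0.001,-0.002,0.03,0.0854,0,0,0,0.001,-0.002,0.05,0.0854,0,0,0,0.001,-0.002,0.065,0.0854,0,0,0,0.001,-0.002,0.065,0.0854,0,0,0,0.001,-0.002,0.065,0.033,0,0,0,0.001,-0.002,0.065,0.033,0,0,0,0.001,-0.002,0.065,0.033,0,0,0,0.001,-0.002,0.065,0.033,0,0,0,0.001,-0.002,0.065,0.033,0,0,0,0.001,-0.002,0.065,0.033,0,0,0,0.001,-0.002,0.065,0.033], squeeze=20)

```text
clock: 3.62
position: [0.4791, 0.1896, 0.241]
ee_rot: [-0.373, 0.928, 0.0, 0.001]
ft_force: [-1.2, -0.3, 6.8]
grip_width: 0.39
grasp_force: 5.9
```

```bash
python3 - <<'E'
from h import *
o=manip.get_obs(); print(o["joint_pos"],o["torque"])
c=manip.camera("scene"); cv2.imwrite("pics/s2.png",cv2.resize(c["color"][220:340,210:350,::-1],None,fx=5,fy=5))
E
```

```text
[-0.64808187  0.25177586  0.20478638  1.94105777 -0.06267791  0.95246792
  1.92161835] [ 0.00689101  0.28617353 -0.02524328]
```

View pics/s2.png

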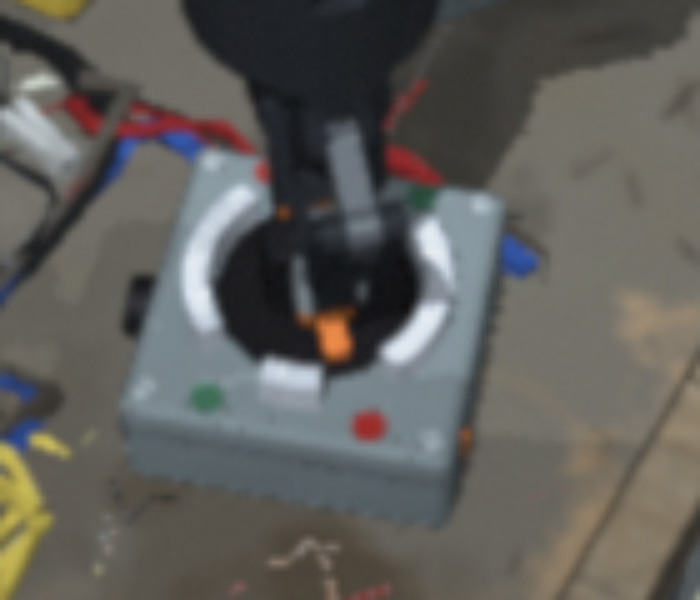

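Emit:
move_arm(plan=[0,0,0.16,0.001,0,0,0.033,0,0,0.32,0.001,0,0,0.033,0,0,0.48,0.001,0,0,0.033,0,0,0.64,0.001,0,0,0.033,0,0,0.8,0.001,0,0,0.033,0,0,0.95,0.001,0,0,0.033,0,0,0.99,0.001,0,0,0.033,0,0,0.99,0.001,0,0,0.033,0,0,0.99,0.001,0,0,0.033])

```text
clock: 4.8
position: [0.4782, 0.1892, 0.2409]
ee_rot: [0.112, 0.994, 0.001, 0.001]
ft_force: [-2.7, 0.5, 7.6]
grip_width: 0.386
grasp_force: 5.7
```

```bash
python3 - <<'E'
from h import *
o=manip.get_obs(); print(o["torque"]); m=R.from_quat(o["ee_rot"]).as_matrix(); print(np.degrees(np.arctan2(m[1,1],m[0,1])))
c=manip.camera("scene"); cv2.imwrite("pics/s3.png",cv2.resize(c["color"][220:340,210:350,::-1],None,fx=5,fy=5))
E
```

```text
[ 0.22032095  0.48003112 -0.06187859]
77.08176269330092
```

View pics/s3.png

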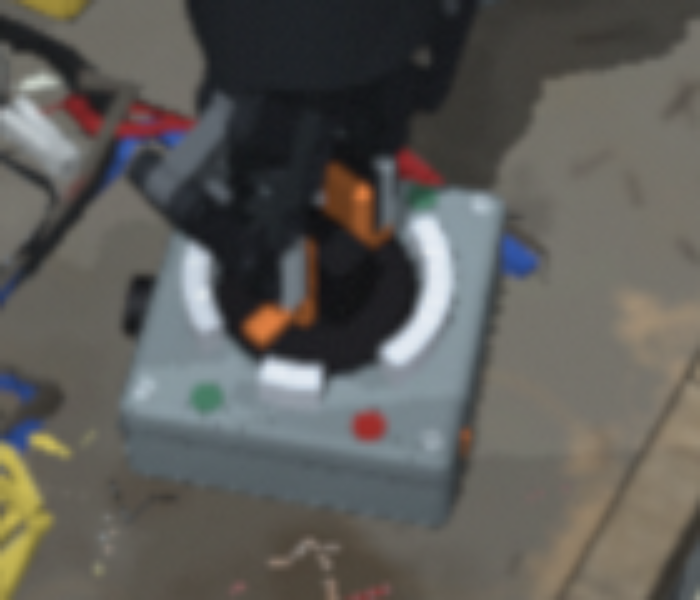

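Emit:
move_arm(plan=[0,0,0,0,0,0,0.0854,0,0,0,0,0,0,0.0854,0,0,0,0,0,0,0.0854,0,0,0,0,0,0,0.0854,0,0,0,0,0,0,0.0854,0,0,0,0,0,-0.02,0.0854,0,0,0,0,0,-0.05,0.0854,0,0,0,0,0,-0.1,0.0854,0,0,0,0,0,-0.15,0.0854,0,0,0,0,0,-0.2,0.0854,0,0,0,0,0,-0.2,0.0854,0,0,0,0,0,-0.2,0.0854])

```text
clock: 6.35
position: [0.4777, 0.1886, 0.439]
ee_rot: [0.113, 0.994, -0.0, -0.0]
ft_force: [0.5, -0.3, -1.0]
grip_width: 0.996
grasp_force: 0.0
```

```bash
python3 - <<'E'
from h import *
c=manip.camera("scene"); cv2.imwrite("pics/s4.png",cv2.resize(c["color"][150:350,200:400,::-1],None,fx=3,fy=3))
print(manip.get_obs()["grip_width"])
im=c["color"]; hsv=cv2.cvtColor(im,cv2.COLOR_RGB2HSV)
m=((hsv[...,0]>5)&(hsv[...,0]<22)&(hsv[...,1]>140)&(hsv[...,2]>200)).astype(np.uint8)
m[:240]=0;m[310:]=0;m[:,:250]=0;m[:,295:]=0
n,l,s,ce=cv2.connectedComponentsWithStats(m)
for i in range(1,n):
    if s[i,4]>8: print(s[i],ce[i],ray(c,[ce[i]],0.095))
E
```

```text
1.0031727708766967
[279 250   9   7  26] [283.19230769 252.80769231] [[0.47114459 0.16930839 0.095     ]]
[258 268   9   7  26] [262.11538462 270.88461538] [[0.48207341 0.21603615 0.095     ]]
[255 285   8   7  32] [258.21875 287.9375 ] [[0.47088067 0.24569354 0.095     ]]
```

View pics/s4.png

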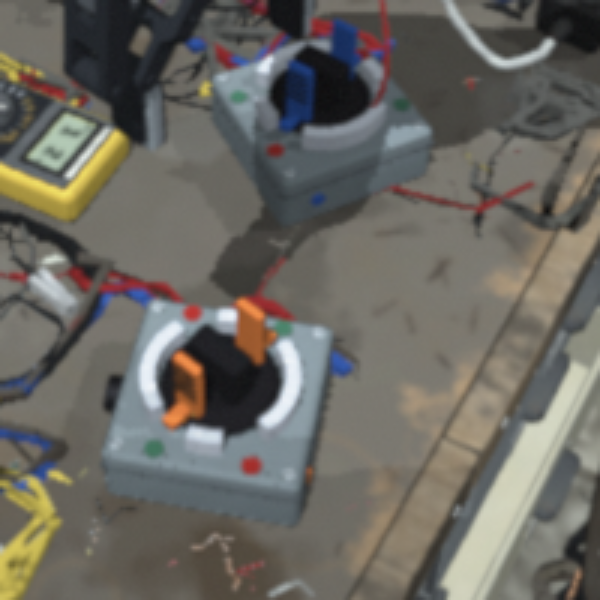

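The tab tops are 48 mm apart, so they have sprung out. The tab axis is at -103°, against -102° for the green marks. The blue tabs are still at their red marks.

```bash
python3 -c "
from workcell import manip
print(manip.hand_in())"
```

```text
the job is handed in; nothing more can be done
None
```

The orange-tabbed knob is on and locked at the green marks with its tabs sprung out, the blue one is still off, the arm is clear, and the job was handed in at about 6.4 s on the robot's clock; no verdict came back.

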